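# Confirm the refilled cartons in order

### The job

The three hardware cartons have been refilled; sign them off by lightly tapping down the green cap on the little confirm unit in front of each carton, first the long brown bolt carton's, then the small white washer carton's, last the brown nut carton's with the film bag on top. Press each cap gently straight down with the fingertips about half way, where it latches and stays, and do not press a later cap before its turn. Nothing is to be picked up: leave the units, cartons and tools where they stand.

Things in the scene. Friction and masses are not known exactly. Their poses are not given: they have to be found in the camera images.
- washer_box: Small mostly white printed carton of washers, closed, 87 x 89 x 64 mm high; loose; origin at the centre of its underside, its x axis along the carton's length (about world +y), its y axis towards the robot.
- washer_unit: Confirm unit of the washer carton: dark box 80 x 72 mm, 36 mm high with its bright top plate, loose (0.6 kg, rubber feet), standing on the robot's side of that carton, about 120 mm from the carton's centre to the unit's; the three units look alike. Origin at the centre of its underside, z up, x roughly towards its carton. A black collar, 48 mm across, 3 mm high, surrounds the green cap at the middle of the top.
- washer_unit_top (a point): Centre of the top face of the washer unit's round green cap, 36 mm across; moves with the cap: 63 mm above the bench while up, 43 mm at the very bottom of its stroke, below 57 mm when latched.
- washer_unit_cap (a joint): How far that cap is pressed down, m: 0 up (start), 0.020 at the hard bottom stop. Counts as latched beyond 0.006; about 0.010 is a good press. It resists with 3 N at first, rising evenly to about 7 N at the bottom, and stays within 4 mm of where it is left.
- bolt_box: Long plain brown carton of bolts, closed, 190 mm long (across the robot's view) x 86 x 71 mm high; loose; origin at the centre of its underside, its x axis along the carton's length (about world +y), its y axis towards the robot.
- bolt_unit: Confirm unit of the bolt carton: dark box 80 x 72 mm, 36 mm high with its bright top plate, loose (0.6 kg, rubber feet), standing on the robot's side of that carton, about 120 mm from the carton's centre to the unit's; the three units look alike. Origin at the centre of its underside, z up, x roughly towards its carton. A black collar, 48 mm across, 3 mm high, surrounds the green cap at the middle of the top.
- bolt_unit_top (a point): Centre of the top face of the bolt unit's round green cap, 36 mm across; moves with the cap: 63 mm above the bench while up, 43 mm at the very bottom of its stroke, below 57 mm when latched.
- bolt_unit_cap (a joint): How far that cap is pressed down, m: 0 up (start), 0.020 at the hard bottom stop. Counts as latched beyond 0.006; about 0.010 is a good press. It resists with 3 N at first, rising evenly to about 7 N at the bottom, and stays within 4 mm of where it is left.
- nut_box: Brown carton of nuts with a pale film bag standing out of its top, 105 x 95 x 108 mm high; loose; origin at the centre of its underside, its x axis along the carton's length (about world +y), its y axis towards the robot.
- nut_unit: Confirm unit of the nut carton: dark box 80 x 72 mm, 36 mm high with its bright top plate, loose (0.6 kg, rubber feet), standing on the robot's side of that carton, about 120 mm from the carton's centre to the unit's; the three units look alike. Origin at the centre of its underside, z up, x roughly towards its carton. A black collar, 48 mm across, 3 mm high, surrounds the green cap at the middle of the top.
- nut_unit_top (a point): Centre of the top face of the nut unit's round green cap, 36 mm across; moves with the cap: 63 mm above the bench while up, 43 mm at the very bottom of its stroke, below 57 mm when latched.
- nut_unit_cap (a joint): How far that cap is pressed down, m: 0 up (start), 0.020 at the hard bottom stop. Counts as latched beyond 0.006; about 0.010 is a good press. It resists with 3 N at first, rising evenly to about 7 N at the bottom, and stays within 4 mm of where it is left.
- marker_red: Red marker pen lying on the bench, 126 x 15 mm, 17 mm high, between two units; loose bystander; origin at its underside centre.
- tape_measure: Yellow tape measure standing on its base, 34 x 88 x 60 mm high, between two units; loose bystander; origin at its underside centre.
- screwdriver_blue: Blue-handled screwdriver lying, 178 mm long, 27 mm high, to the left of the units; loose bystander; origin at its underside centre.
- spanner_13: Steel spanner lying, 179 x 27 mm, 9 mm high, to the right of the units; loose bystander; origin at its underside centre.
- thread_lock: Small red bottle with a white cap, 31 mm across, 98 mm high, upright behind the cartons; loose bystander; origin at its underside centre.

How it is judged:
By the outcome, as a careful person would: the job done as asked, in the order asked, and still so for the second after the job is handed in, with the robot touching nothing.
It also fails if it takes over 64 s, if anything falls off the work surface, if the arm or the gripper's body presses on something with over 40 N, if the wrist force passes 120 N, or if a joint passes its speed limit or range.

### The arm

A 7-joint arm with a two-finger parallel gripper is mounted at the origin on the work surface; the furniture and walls round the work are solid. World frame = base frame: x ahead of the robot, y to its left, z up, the work surface at z = 0. Lengths are in m, angles in rad, forces in N, time in s.
With the tool pointing down it reaches from about 0.4 to 0.85 m from the base axis. Payload 6.9 kg.
Tool frame: the origin (TCP) lies at the very end of the fingers, on their centre line; the grasp point (between the pads) lies 19 mm behind it (robot.grip_point_offset is the distance from the TCP to the grasp point, in m); z points along the fingers, y is the line along which they close (so a half turn about z gives the same grasp; the last joint's range is limited). The gripper opens to 85 mm and grips with 20 to 120 N. Pads are 22 mm wide; open, the fingers measure 114 mm over their backs; the gripper's body (76 mm by 85 mm) begins 54 mm behind the grasp point. The pads swing forward as they close: fully open they stand 13 mm farther back than shut.
Start: joints at [1.26, 0.507, -0.238, 1.5, 0.126, 1.149, -0.155], TCP at [0.253, -0.571, 0.231] pointing down, gripper open.
Joint ranges: [-3.08, 3.08], [-0.24, 2.05], [-1.43, 1.35], [0, 2.5], [-1.52, 4.66], [0.17, 1.96], [-2.89, 2.89]. Speed limits (rad/s): [2.39, 2.39, 3.14, 3.14, 3.14, 3.14, 3.14].

### API

Orientations are given as [roll, pitch, yaw] about the fixed x, y, z axes, in that order (R = Rz(yaw) Ry(pitch) Rx(roll)).
In Python, from rig import robot, imaging gives the robot as it stands. The module is installed in compiled form; this text tells all that it offers. Calls block until the motion is done:
- robot.reach(position, orientation): joint-space move of the TCP to a pose.
- robot.line_to(position, orientation=None, v=0.15): straight line of the TCP; orientation=None keeps the orientation; v is the mean speed in m/s.
- robot.set_joints(angles): joint-space move.
- robot.set_gripper(opening, squeeze=None): finger opening in m; squeeze is the grip in N (None keeps the last); returns when the fingers have stopped.
- robot.pause(seconds).
- robot.solve_ik(position, orientation): joint angles nearest the present ones, or None.
- imaging.read_camera(name): name is "side" or "top"; returns the picture (420x560x3 uint8, blue, green, red); there is no depth.
- imaging.calibration(name): a dict with "intrinsics" (3x3 intrinsics, pixels), "T" (4x4, takes a point from camera to world coordinates). Camera axes: x right, y down, z forward; pixel columns grow to the right and rows downward; lengths in m; the calibration is good to about 2 mm. A picture is of the moment at which its call begins. calibration takes no time and is no camera call.
A pose or a line that the arm cannot do raises robot.Unreachable and nothing moves.
- robot.job_done(): hands the job in; it is judged then, once.
Readings, each from a call of its own:
- robot.current_t(): time.
- robot.current_joint_positions(): joint angles.
- robot.current_qvel(): joint speeds.
- robot.current_tau(): joint torques, N m.
- robot.current_eef_pos(): TCP position.
- robot.current_orientation(): TCP orientation.
- robot.current_wrist_force(): force on the tool from outside, world axes, zero at the start.
- robot.current_torque(): the same for the moment, N m.
- robot.current_opening(): finger opening in m.
- robot.current_gripper_force(): force on a finger pad.
Only numpy, scipy, OpenCV 4.12 (cv2) and the standard library are available. Lean on these libraries where they do the work, as an engineer would, in place of code of your own. Each camera call takes 0.05 s, during which the arm holds its last target. There are 200 camera calls.

## Working session

There is one attempt and no reset: what is moved stays moved. The work goes in short steps, each a Python script; the robot and the scene stay as the last script left them, time stands still between calls to the robot, and variables do not carry over. Pictures are saved under pics/ and viewed, at most 10 in all, crops included, and the job is handed in when it is done.

```bash
mkdir -p pics; python3 - <<'E'
from rig import robot, imaging
import cv2
for n in("top","side"):
    cv2.imwrite(f"pics/{n}0.png",imaging.read_camera(n)); c=imaging.calibration(n); print(n,c["intrinsics"].tolist(),c["T"].round(4).tolist())
print(robot.current_t(),robot.current_orientation(),robot.current_wrist_force())
E
```

```text
top [[380.1868777570539, 0.0, 281.8103397255146], [0.0, 380.1868777570539, 209.70788660708016], [0.0, 0.0, 1.0]] [[0.0305, -0.9784, 0.2043, 0.3702], [-0.9995, -0.0312, 0.0, -0.0131], [0.0063, -0.2042, -0.9789, 1.1532], [0.0, 0.0, 0.0, 1.0]]
side [[488.5042808978849, 0.0, 274.3252517319914], [0.0, 488.5042808978849, 207.5790180530164], [0.0, 0.0, 1.0]] [[0.9352, -0.1535, 0.3193, 0.054], [-0.3542, -0.3993, 0.8456, -1.4334], [-0.0023, -0.9039, -0.4277, 0.7882], [0.0, 0.0, 0.0, 1.0]]
0.1 [-3.14004478e+00  9.43778567e-06  4.16820600e-01] [-0.91709371 -0.78970843 -0.82381722]
```

View pics/top0.png

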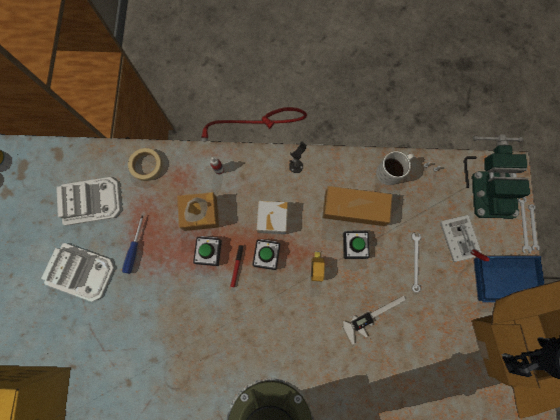

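View pics/side0.png

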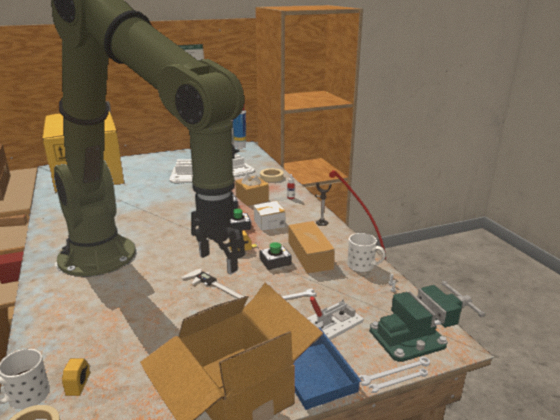

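The top view shows the green caps at about (357,244) for bolt, (267,254) for washer and (207,250) for nut. The tape measure is at (318,266) and the marker at (237,266). Next I'll measure the cap centres on an enlarged crop and by triangulating with the side camera.

```bash
cat > h.py <<'E'
from rig import robot, imaging
import cv2, numpy as np
def greens(n,img):
    h=cv2.cvtColor(img,cv2.COLOR_BGR2HSV)
    m=cv2.inRange(h,(50,110,40),(85,255,255))
    k,_,s,c=cv2.connectedComponentsWithStats(m)
    return [(c[i].round(2),s[i].tolist()) for i in range(1,k) if 40<s[i,4]<800]
def at_z(n,uv,z):
    c=imaging.calibration(n);T=c["T"]
    d=T[:3,:3]@np.linalg.solve(c["intrinsics"],[uv[0],uv[1],1])
    return T[:3,3]+d*(z-T[2,3])/d[2]
E
python3 - <<'E'
from h import *
for n in("top","side"):
    im=cv2.imread(f"pics/{n}0.png")
    for c,s in greens(n,im): print(n,c,s,at_z(n,c,.062).round(4))
im=cv2.imread("pics/top0.png")[175:290,120:400]
cv2.imwrite("pics/crop.png",cv2.resize(im[45:105,60:260],None,fx=4,fy=4,interpolation=cv2.INTER_CUBIC))
E
```

```text
top [358.06 243.45] [352, 238, 13, 12, 125] [ 0.5056 -0.2358  0.062 ]
top [204.89 249.79] [199, 244, 13, 13, 117] [0.4736 0.2036 0.062 ]
top [265.65 253.38] [260, 248, 13, 12, 120] [0.4688 0.0293 0.062 ]
side [237.15 212.2 ] [234, 209, 8, 9, 46] [0.4647 0.0133 0.062 ]
side [274.98 245.38] [271, 243, 9, 6, 42] [ 0.5043 -0.2453  0.062 ]
```

View pics/crop.png

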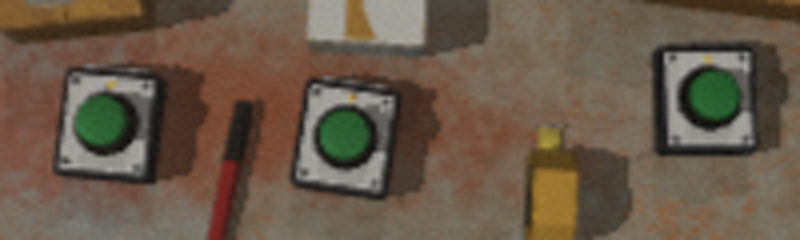

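The crop confirms the cap centres: nut (205.5,250), washer (266,253.4) and bolt (358.2,243.7). All three are within 1 px of the segmentation. Next I'll close the fingers, go above the bolt cap and press it while watching the force.

```bash
cat >> h.py <<'E'
def press(xy,yaw,depth=.010):
    x,y=xy; o=[np.pi,0,yaw]
    robot.reach([x,y,.16],o)
    robot.line_to([x,y,.072],o)
    robot.pause(.3); f0=robot.current_wrist_force(); zc=None; z=.072
    while z>.0515:
        z-=.0015
        robot.line_to([x,y,z],v=.02); robot.pause(.1)
        f=robot.current_wrist_force()-f0; p=robot.current_eef_pos()
        print(round(z,4),p.round(4),f.round(1))
        if zc is None and f[2]>1.8: zc=p[2]
        if zc and p[2]<zc-depth+.0005 or abs(f[2])>15: break
    robot.line_to([x,y,.16],o); print("zc",zc,"t",robot.current_t())
E
python3 - <<'E'
from h import *
robot.set_gripper(0)
p=robot.current_eef_pos(); robot.line_to([p[0],p[1],.30])
q=robot.current_joint_positions()
best=[]
for yaw in np.arange(-np.pi,np.pi,np.pi/12):
    s=robot.solve_ik([.5056,-.2358,.16],[np.pi,0,yaw])
    if s is not None: best.append((np.abs(s-q).max().round(2),round(yaw,3)))
print(sorted(best)[:4],robot.current_t(),robot.current_opening())
yaw=sorted(best)[0][1]
press((.5056,-.2358),yaw)
cv2.imwrite("pics/top1.png",imaging.read_camera("top")); im=imaging.read_camera("side"); cv2.imwrite("pics/side1.png",cv2.resize(im[170:290,180:340],None,fx=4,fy=4,interpolation=cv2.INTER_CUBIC))
E
```

```text
[(np.float64(0.45), np.float64(1.833)), (np.float64(0.48), np.float64(1.571)), (np.float64(0.51), np.float64(1.309)), (np.float64(0.55), np.float64(1.047))] 1.475 -8.853038234089792e-06
0.0705 [ 0.5056 -0.2358  0.0705] [ 0.3 -0.4 -0.4]
0.069 [ 0.5056 -0.2358  0.0689] [ 1.1 -1.  -0.3]
0.0675 [ 0.5056 -0.2358  0.0675] [ 0.9 -0.4 -0.5]
0.066 [ 0.5056 -0.2358  0.066 ] [ 0.7 -0.3 -0.4]
0.0645 [ 0.5056 -0.2358  0.0645] [ 0.4  0.2 -0.1]
0.063 [ 0.5055 -0.2358  0.0629] [ 1.4 -0.4  0.4]
0.0615 [ 0.5055 -0.2358  0.0614] [ 0.6 -0.8 -1.1]
0.06 [ 0.5056 -0.2358  0.0599] [ 1.1 -0.6  0.5]
0.0585 [ 0.5055 -0.2358  0.0584] [ 0.3 -0.9  0.6]
0.057 [ 0.5056 -0.2358  0.0569] [ 0.6 -1.3  0.9]
0.0555 [ 0.5056 -0.2358  0.0554] [-0.7 -0.4  1. ]
0.054 [ 0.5056 -0.2358  0.0539] [ 0.  -0.6  1.7]
0.0525 [ 0.5056 -0.2358  0.0524] [ 0.  -0.1  1.1]
0.051 [ 0.5056 -0.2358  0.0509] [ 0.2 -0.   1.8]
zc 0.05091412882570602 t 9.9083
```

```bash
python3 - <<'E'
from h import *
for n in("top",):
    a=cv2.imread("pics/top0.png")[225:265,335:385];b=cv2.imread("pics/top1.png")[225:265,335:385]
s=imaging.read_camera("side")
cv2.imwrite("pics/side1.png",s)
s0=cv2.imread("pics/side0.png")[225:275,245:305]; s1=s[225:275,245:305]
r=lambda i:cv2.resize(i,(390,290),interpolation=cv2.INTER_CUBIC)
cv2.imwrite("pics/cmp1.png",np.vstack([np.hstack([r(a),r(b)]),np.hstack([r(s0),r(s1)])]))
print(greens("top",cv2.imread("pics/top1.png")))
E
```

```text
[(array([357.36, 243.97]), [352, 238, 13, 13, 122]), (array([204.88, 249.72]), [199, 244, 13, 12, 116]), (array([265.57, 253.35]), [260, 248, 13, 12, 116])]
```

View pics/cmp1.png

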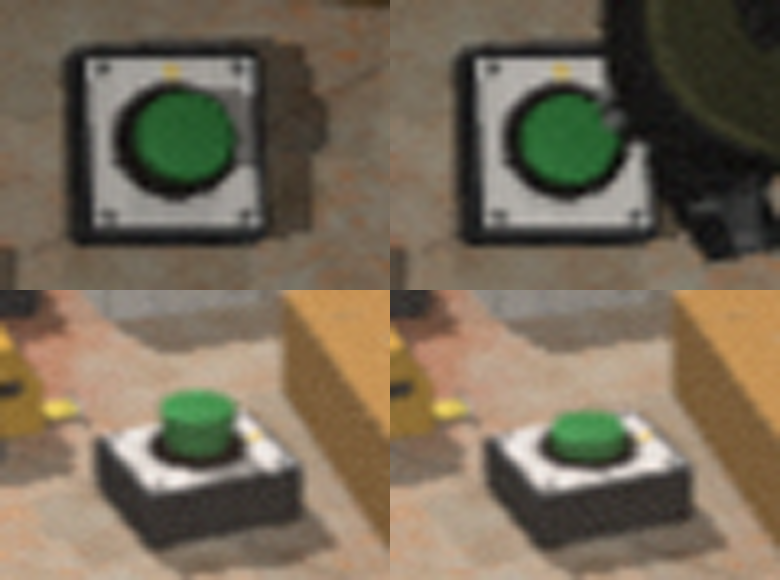

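The cap dropped about 11 mm and stayed down (cap top from row 400 to 423 in the crop), and the unit did not move. The force signal is too weak to use for stopping, so the geometric depth decides. I'll press the washer and nut caps the same way.

```bash
python3 - <<'E'
from h import *
o=robot.current_orientation()
for x,y in ((.4688,.0293),(.4736,.2036)):
    p=robot.current_eef_pos()
    robot.line_to([x,y,.17],o,v=.15)
    robot.line_to([x,y,.068],o,v=.1)
    robot.line_to([x,y,.052],o,v=.015); robot.pause(.2)
    print(robot.current_eef_pos().round(4),robot.current_wrist_force().round(1))
    robot.line_to([x,y,.17],o,v=.1)
robot.line_to([.40,.03,.32],o,v=.2); robot.pause(.3)
print(robot.current_t())
s=imaging.read_camera("side");t=imaging.read_camera("top")
cv2.imwrite("pics/side2.png",cv2.resize(s,(800,600)));print(greens("top",t))
cv2.imwrite("pics/top2.png",cv2.resize(t[180:290,120:400],None,fx=2.8,fy=2.8,interpolation=cv2.INTER_CUBIC))
E
```

```text
[0.4689 0.0293 0.052 ] [ 1.3 -2.1  2.8]
[0.4737 0.2036 0.052 ] [ 0.9 -0.   2.1]
22.7917
[(array([357.35, 243.62]), [351, 238, 13, 12, 112])]
```

View pics/side2.png

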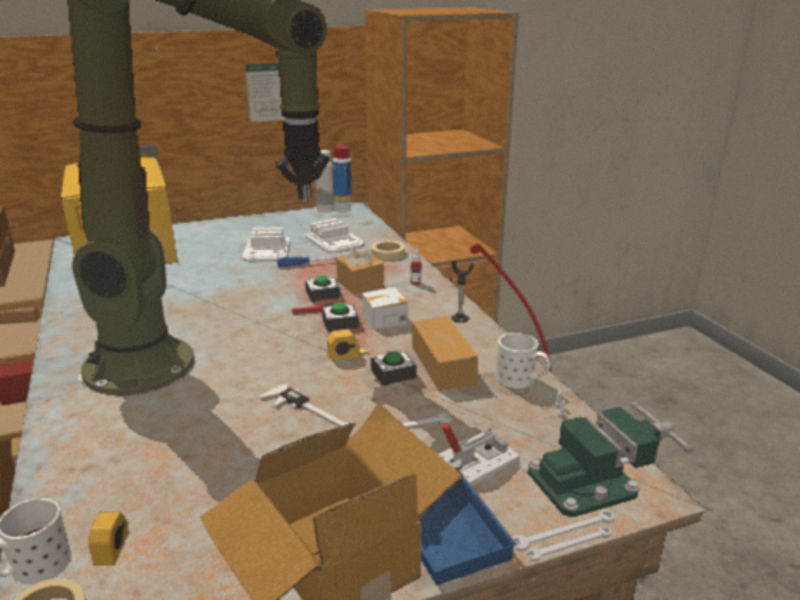

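View pics/top2.png

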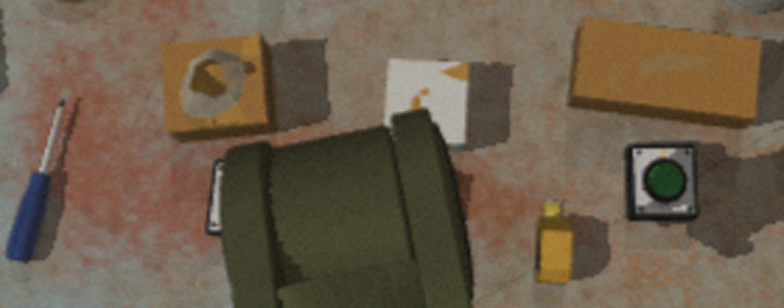

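The side view shows all three caps low: bolt (393,358), washer (340,309) and nut (322,282). I'll check them in a close-up.

```bash
python3 - <<'E'
from h import *
s=imaging.read_camera("side")
cv2.imwrite("pics/side3.png",cv2.resize(s[185:275,195:315],None,fx=6.5,fy=6.5,interpolation=cv2.INTER_CUBIC))
E
```

```text
(no output)
```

View pics/side3.png

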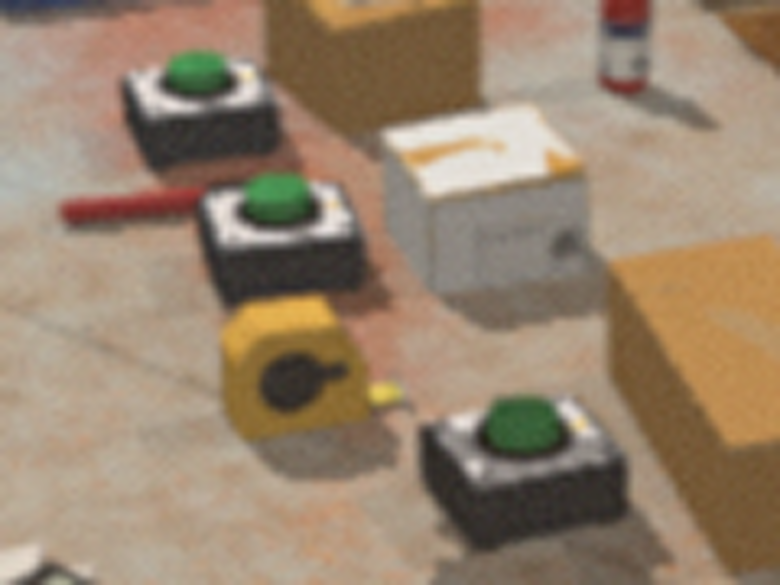

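The close-up shows all three caps, at (525,425), (280,197) and (198,72), pressed to about the same half-way height. The units stand where they were.

```bash
python3 -c "
from rig import robot
print(robot.job_done())"
```

```text
the job is handed in; nothing more can be done
None
```

I pressed the bolt, washer and nut caps in that order, and in the camera pictures all three sit about half way down. The job is handed in, with the arm clear and about 23 s on the clock when the last press was done.

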